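Mixing balls in the pot, hardener uncapped

ROBOT

A 6-joint arm with a two-finger parallel gripper is mounted at the origin on a cart in front of the work surface, level with it; the furniture and walls round the work are solid. World frame = base frame: x ahead of the robot, y to its left, z up, the work surface at z = 0. Lengths are in m, angles in rad, forces in N, time in s.
With the tool pointing down it reaches from about 0.325 to 0.775 m from the base axis. Payload 9.3 kg.
Tool frame: the origin (TCP) lies midway between the tips of the shut fingers; the grasp point (between the pads) lies 19 mm behind it; z points along the fingers, y is the line along which they close (so a half turn about z gives the same grasp; the last joint's range is limited). The gripper opens to 85 mm and grips with 20 to 120 N. Pads are 22 mm wide; open, the fingers measure 114 mm over their backs; the gripper's body (76 mm by 85 mm) begins 54 mm behind the grasp point. The pads swing forward as they close: fully open they stand 13 mm farther back than shut.
Start: joints at [-1.33, 0.259, 0.021, 1.334, 0, 1.418], TCP at [0.211, -0.508, 0.231] pointing down, gripper open.
Joint ranges: [-3.04, 3.04], [-0.91, 1.82], [-1.04, 1.36], [-1.92, 1.95], [-1.52, 1.45], [-3.14, 3.14]. Speed limits (rad/s): [2.22, 2.22, 2.79, 3.14, 3.14, 3.14].

INTERFACE

Orientations are given as [roll, pitch, yaw] about the fixed x, y, z axes, in that order (R = Rz(yaw) Ry(pitch) Rx(roll)).
In Python, from bench import env gives the robot as it stands.
- The arm moves only by the tool shift_gripper, called after "Emit:" as name(argument=value, ...), one argument or row to a line, values as JSON. Schema: {"type":"object","properties":{"ticks":{"type":"array","items":{"type":"array","prefixItems":[{"type":"array","items":{"type":"number"},"minItems":3,"maxItems":3},{"type":"array","items":{"type":"number"},"minItems":3,"maxItems":3},{"type":"number"}],"minItems":3,"maxItems":3},"minItems":1,"maxItems":20},"only":{"type":"string"},"quiet":{"type":"boolean"},"lines":{"type":"string"}},"required":["ticks"],"additionalProperties":false}. ticks is a list of rows, 1 to 20 of them, each written [[rx, ry, rz], [dx, dy, dz], opening]: a rotation vector rx, ry, rz in normalised numbers (1 is pi/2 rad), then dx, dy, dz in fractions of the full range, 1 being 0.8 m, then the opening from 0.0 (shut) to 1.0 (fully open); each row is the pose to reach, as a shift and turn from the pose commanded when the call began, along the tool's axes at that moment; what a row does not reach only later rows make up. A row lasts 1/8 s, in which the tool goes at most 0.0625 m and 0.188 rad, less where a joint would pass 70% of its speed; a pose out of reach is approached as far as the arm can. The fingers move at their own pace and stop on an object; the grip force is fixed at half the most. Time passes only in rows, so rows that do not move let the fingers close. The tool returns the time, the measured TCP pose, the force, the opening and the grip force at its end. only (a regular expression) keeps the lines of the reply that match it, lines (a string "A,B") keeps lines A to B, and quiet returns only ok. Input that does not fit is refused with a message, and nothing moves.
- env.get_obs(): the state, without advancing time (a new reading comes with each control period).
- env.read_camera(name): name is "scene" or "top" or "wrist"; returns a dict with "color" (480x640x3 uint8, red, green, blue), "fx", "fy", "cx", "cy" (pixels), "k1" (the pictures are not rectified: a ray, as slopes to the right and down, at radius r is drawn at 1 + k1 r^2 times it, then the intrinsics apply), "extrinsics" (4x4, takes a point from camera to world coordinates). Camera axes: x right, y up, looking along -z (the intrinsics and any distortion apply to the point x, -y, -z); pixel columns grow to the right and rows downward; lengths in m; the calibration is good to about 2 mm. A picture is of the moment at which its call begins. There is no depth.
- env.sign_off(): hands the job in; it is judged then, once.
The state is a dict: "t": time; "q": joint angles; "joint_vel": joint speeds; "effort": joint torques, N m; "position": TCP position; "tcp_rot": TCP orientation; "contact_force": force on the tool from outside, world axes, zero at the start; "wrist_torque": the same for the moment, N m; "finger_gap": opening from 0.0 (shut) to 1.0 (fully open); "finger_force": force on a finger pad.
Only numpy, scipy, OpenCV 4.12 (cv2) and the standard library are available. Lean on these libraries where they do the work, as an engineer would, in place of code of your own. Each camera call takes 0.05 s, during which the arm holds its last target. There are 200 camera calls.

TASK

Get a batch of two-part filler ready: tip all six steel mixing balls from the blue tray into the grey mixing pot and set the empty tray back on the bench, standing flat. Then, because hardener spoils in the air and is opened last, unscrew the red hardener cap - nobody knows whether its thread is left- or right-handed, so try it both ways - and lift it straight off. Finish still holding the cap upright and still, clear above the bottle it came from, so that the hardener can be drawn off; leave the white resin cap on and the other things on the bench where they are.

Things in the scene. Friction and masses are not known exactly. Their poses are not given: they have to be found in the camera images.
- tray: Loose blue pouring tray, 0.1 kg. Origin on its underside; x from spout to back, y across, z up; starts at a yaw of -2.1 to -1.05 rad (spout to the left). Side walls flat and parallel, 56 mm over all, 34 mm high, x = -23 to +43 mm: grip across them near x = +5 mm. The floor slopes up 27 deg from x = -22 mm to the lip of the 50 mm wide spout (see its point). Tipped spout down 50 to 65 deg it empties.
- tray_lip (a point): Middle of the pouring lip of the blue tray: x = -61 mm, 23 mm above the tray's underside.
- ball1: Steel mixing ball, 14 mm diameter, 11 g; origin at its centre. Starts on the floor of the blue tray.
- ball2: Steel mixing ball, 14 mm diameter, 11 g; origin at its centre. Starts on the floor of the blue tray.
- ball3: Steel mixing ball, 14 mm diameter, 11 g; origin at its centre. Starts on the floor of the blue tray.
- ball4: Steel mixing ball, 14 mm diameter, 11 g; origin at its centre. Starts on the floor of the blue tray.
- ball5: Steel mixing ball, 14 mm diameter, 11 g; origin at its centre. Starts on the floor of the blue tray.
- ball6: Steel mixing ball, 14 mm diameter, 11 g; origin at its centre. Starts on the floor of the blue tray.
- mixing_pot: Grey round open mixing pot, loose, standing upright on the bench. Origin at the centre of its underside, z up. Rim radius 55 mm, height 65 mm, wall 4 mm, narrowing a little towards its foot.
- tote: Plywood bottle tote screwed to the bench, 90 (x) x 204 (y) x 52 mm high, yaw within 0.35 rad of 0. Origin at the centre of its underside, z up. Two like white bottles, 67 mm in diameter, are wedged in it so that they cannot turn, at y = +55 and -55 mm: hardener and resin, told apart by the cap's colour only. Their shoulders lie below 103 mm.
- place_left (a point): Centre of the neck rim of the bottle at the tote's +y side, 131 mm above the bench; inside the cap while that is on. One of the two bottles has a left-hand thread, the other a right-hand one, so that caps are not mixed up; which is which differs from set to set and cannot be seen. Right-hand loosens anticlockwise seen from above, left-hand clockwise.
- place_right (a point): The same for the bottle at the -y side. Both threads are short: turned the tight way the cap meets a firm stop within 4 degrees; turned the loosening way it moves lightly (under 0.1 N m), stays caught up to about 40 degrees, lifts straight off anywhere from 50 to 85, and meets a stop at about 93. While caught it cannot be pulled off.
- hardener_cap: Red ribbed screw cap, white index bar on top, 47 mm in diameter, 30 mm high, 30 g, screwed tight on either bottle. Origin at the centre of its underside, z up, x along the index bar; starts 105 mm above the bench, its top at 135 mm, with about 1 mm of sideways play. Grip it across its sides from above, fingertips a few mm above its lower edge.
- resin_cap: White ribbed screw cap with a grey index bar, same size and frame as the red one, on the other bottle. It stays on.
- masking_roll: Roll of masking tape lying flat behind the pot, 96 mm in diameter, 25 mm high; origin at the centre of its underside. It stays where it is.

How it is judged:
On the way, in this order (a step that is already met when the one before it is completed fails the run):
1. all six mixing balls lie in the upright mixing pot, the hardener still capped (horizontal distance between each of ball1, ball2, ball3, ball4, ball5, ball6 and mixing_pot below 0.05 m and height (world z) of each of ball1, ball2, ball3, ball4, ball5, ball6 below 0.06 m and angle between mixing_pot's own z axis and vertical below 0.12 rad and height (world z) of mixing_pot below 0.012 m and not (z of hardener_cap in the frame of tote above 0.125 m)), for 0.3 s.
2. the tray stands flat on the bench again, released, the hardener still capped (angle between tray's own z axis and vertical below 0.12 rad and height (world z) of tray below 0.012 m and contact force between the fingers and tray below 0.1 N and not (z of hardener_cap in the frame of tote above 0.125 m)), for 0.2 s.
3. the hardener cap has come off its bottle, held by the fingers (z of hardener_cap in the frame of tote above 0.125 m and contact force between the fingers and hardener_cap above 0.5 N), for 0.2 s.
At the end, for the whole second after the job is handed in: All six balls in the upright pot; the tray flat on the bench (within 7 degrees), let go; the white cap still on; the fingers hold the red cap upright (within 15 degrees) and still, its underside 20 mm or more above its bottle's rim, within 45 mm of the bottle's axis (horizontal distance between each of ball1, ball2, ball3, ball4, ball5, ball6 and mixing_pot below 0.05 m and height (world z) of each of ball1, ball2, ball3, ball4, ball5, ball6 below 0.06 m and angle between each of mixing_pot, tray's own z axis and vertical below 0.12 rad and height (world z) of each of mixing_pot, tray below 0.012 m and z of resin_cap in the frame of tote below 0.112 m and x of resin_cap in the frame of tote between -0.01 and 0.01 m and angle between resin_cap's own z axis and vertical below 0.15 rad and (horizontal distance between hardener_cap and place_left below 0.045 m or horizontal distance between hardener_cap and place_right below 0.045 m) and horizontal distance between hardener_cap and resin_cap above 0.065 m and z of hardener_cap in the frame of tote above 0.151 m and angle between hardener_cap's own z axis and vertical below 0.26 rad and linear speed of hardener_cap below 0.03 m/s and contact force between the fingers and hardener_cap above 0.5 N and contact force between hardener_cap and tote below 0.05 N); the arm keeps its last pose, push and grip.
It fails at once if the white resin cap is taken off or knocked off (z of resin_cap in the frame of tote above 0.118 m).
It fails at once if the mixing pot is knocked over (angle between mixing_pot's own z axis and vertical above 0.6 rad).
It fails at once if the roll of masking tape is shoved away (distance of masking_roll from where it was at the start of the episode above 0.03 m).
It also fails if it takes over 62 s, if anything falls off the work surface, if the arm or the gripper's body presses on something with over 40 N, if the wrist force passes 120 N, or if a joint passes its speed limit or range.

## Working session

There is one attempt and no reset: what is moved stays moved. The work goes in short steps, Python scripts to look and compute and a tool call to move; the robot and the scene stay as the last step left them, time stands still between calls to the robot, and variables do not carry over. Pictures are saved under pics/ and viewed, at most 10 in all, crops included, and the job is handed in when it is done.

```bash
ls; mkdir -p pics; python3 - <<'E'
from bench import env
import cv2,numpy as np
for n in("scene","top"):
    c=env.read_camera(n);cv2.imwrite(f"pics/{n}0.png",c["color"][...,::-1])
    print(n,{k:(np.round(v,4).tolist() if k!="color" else 0) for k,v in c.items()})
o=env.get_obs();print(o)
E
```

```text
bench.py
pics
scene {'color': 0, 'fx': 457.4692, 'fy': 457.4692, 'cx': 316.8667, 'cy': 230.364, 'k1': -0.0669, 'extrinsics': [[-0.7953, 0.381, -0.4715, 0.0738], [-0.6061, -0.5058, 0.6138, 0.6274], [-0.0046, 0.774, 0.6332, 0.7971], [0.0, 0.0, 0.0, 1.0]]}
top {'color': 0, 'fx': 457.4712, 'fy': 457.4712, 'cx': 315.4419, 'cy': 238.1381, 'k1': 0.0039, 'extrinsics': [[0.0069, 0.994, -0.1094, 0.4799], [-1.0, 0.0066, -0.0027, -0.0177], [-0.002, 0.1094, 0.994, 1.0697], [0.0, 0.0, 0.0, 1.0]]}
{'t': 0.1, 'q': array([-1.32959773e+00,  2.59138146e-01,  2.08139508e-02,  1.33368302e+00,
        1.40650304e-05,  1.41823111e+00]), 'joint_vel': array([ 0.00066074, -0.00090587,  0.00056764,  0.00205859,  0.00034961,
       -0.00030861]), 'effort': array([ 5.43348186e-03, -5.56697023e+01,  3.45067871e+01,  1.17013848e-02,
       -1.41032151e-04, -1.04304098e-05]), 'position': array([ 0.21097245, -0.50765199,  0.23071606]), 'tcp_rot': array([-3.14039797e+00, -1.97925312e-04,  3.93763684e-01]), 'contact_force': array([-0.07003474,  0.03625876, -0.55411788]), 'wrist_torque': array([ 0.02024595, -0.0174129 , -0.01097104]), 'finger_force': 0.0, 'finger_gap': 0.9976438914503746}
```

View pics/top0.png

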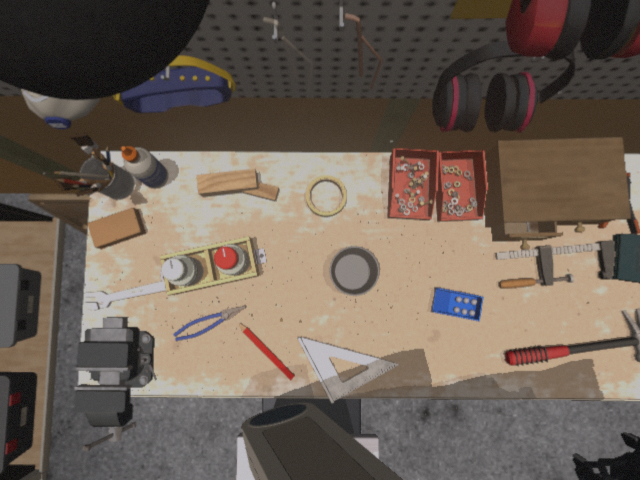

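View pics/scene0.png

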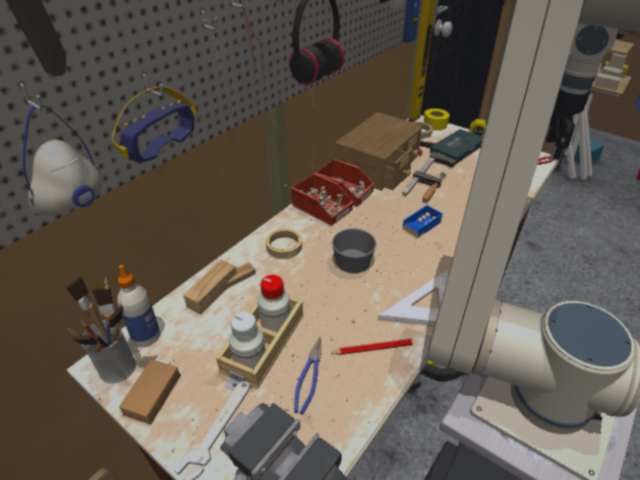

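Top view: tray at about (457,304) with its spout to the left, pot (354,270), red cap (228,258), which is the right (-y) bottle, white cap (178,268), tape roll (326,196). The scene view agrees.

```bash
cat > h.py <<'E'
from bench import env
import cv2,numpy as np
def world(c,uv,z):
    K=np.array([[c["fx"],0,c["cx"]],[0,c["fy"],c["cy"]],[0,0,1.]])
    p=cv2.undistortPoints(np.float64(uv).reshape(-1,1,2),K,np.array([c["k1"],0,0,0,0])).reshape(-1,2)
    E=np.array(c["extrinsics"]);d=np.c_[p[:,0],-p[:,1],-np.ones(len(p))]@E[:3,:3].T
    return E[:3,3]+d*((z-E[2,3])/d[:,2])[:,None]
def hsv(c): return cv2.cvtColor(c["color"],cv2.COLOR_RGB2HSV)
def blob(m,box=None):
    m=m.astype(np.uint8)
    if box: k=np.zeros_like(m);k[box[1]:box[3],box[0]:box[2]]=1;m=m*k
    m=cv2.morphologyEx(m,cv2.MORPH_CLOSE,np.ones((5,5)))
    cs=cv2.findContours(m,cv2.RETR_EXTERNAL,cv2.CHAIN_APPROX_NONE)[0]
    return max(cs,key=cv2.contourArea).reshape(-1,2)
E
python3 - <<'E'
from h import *
def rect(p): 
    r=cv2.minAreaRect(np.float32(p[:,:2]));print(" rect c",np.round(r[0],4),"size",np.round(r[1],4),"ang",round(r[2],1), np.round(cv2.boxPoints(r),4).tolist())
def circ(p):
    (x,y),r=cv2.minEnclosingCircle(np.float32(p[:,:2]));e=cv2.fitEllipse(np.float32(p[:,:2])); print(" circ",round(x,4),round(y,4),round(r,4),np.round(e[0],4),np.round(e[1],4))
for n,bx in(("top",dict(tray=(415,275,500,335),pot=(320,235,390,305),red=(205,235,255,285),white=(150,240,203,300),tote=(150,230,262,300))),
            ("scene",dict(tray=(390,195,450,245),pot=(325,225,385,280),red=(255,270,290,302),white=(225,308,262,345)))):
    c=env.read_camera(n);H=hsv(c);h,s,v=[H[...,i].astype(int) for i in range(3)]
    p=blob((h>95)&(h<130)&(s>120),bx["tray"])
    for z in(.034,.0): print(n,"tray",z);rect(world(c,p,z))
    p=blob((s<70)&(v<125),bx["pot"]);print(n,"pot");circ(world(c,p,.065))
    p=blob(((h<8)|(h>172))&(s>150),bx["red"]);print(n,"red");circ(world(c,p,.135))
    p=blob((s<40)&(v>150),bx["white"]);print(n,"white");circ(world(c,p,.135))
    if n=="top":
        p=blob((h>18)&(h<35)&(s>90),bx["tote"]);print("tote");rect(world(c,p,.052))
    if n=="top":
      cv2.imwrite("pics/a.png",cv2.resize(np.hstack([c["color"][225:325,405:505],c["color"][225:325,150:260]])[...,::-1],None,fx=3.6,fy=3.6))
E
```

```text
top tray 0.034
 rect c [ 0.4482 -0.3333] size [0.1059 0.053 ] ang 79.2 [[0.4122999906539917, -0.38029998540878296], [0.4643000066280365, -0.3903000056743622], [0.48420000076293945, -0.28630000352859497], [0.43220001459121704, -0.27630001306533813]]
top tray 0.0
 rect c [ 0.4472 -0.3437] size [0.1094 0.0547] ang 79.2 [[0.4099999964237213, -0.3921999931335449], [0.46380001306533813, -0.4025000035762787], [0.4844000041484833, -0.29510000348091125], [0.43059998750686646, -0.2847999930381775]]
top pot
 circ 0.5202 -0.0998 0.0523 [ 0.52   -0.0999] [0.1017 0.1025]
top red
 circ 0.5422 0.1694 0.023 [0.5418 0.1696] [0.0421 0.044 ]
top white
 circ 0.5017 0.2823 0.0502 [0.5076 0.276 ] [0.0556 0.0951]
tote
 rect c [0.515  0.2221] size [0.0595 0.0136] ang 14.3 [[0.484499990940094, 0.22130000591278076], [0.4878999888896942, 0.20810000598430634], [0.5454999804496765, 0.22280000150203705], [0.5421000123023987, 0.23600000143051147]]
scene tray 0.034
 rect c [ 0.4394 -0.3243] size [0.1179 0.0702] ang 80.1 [[0.39469999074935913, -0.37630000710487366], [0.46389999985694885, -0.38839998841285706], [0.48420000076293945, -0.27230000495910645], [0.41499999165534973, -0.26019999384880066]]
scene tray 0.0
 rect c [ 0.4557 -0.3667] size [0.1231 0.0734] ang 80.1 [[0.4090000092983246, -0.42100000381469727], [0.4812999963760376, -0.43369999527931213], [0.5024999976158142, -0.3124000132083893], [0.4302000105381012, -0.29980000853538513]]
scene pot
 circ 0.5026 -0.0777 0.0805 [ 0.5056 -0.0782] [0.1052 0.1637]
scene red
 circ 0.5327 0.1798 0.033 [0.532  0.1791] [0.043  0.0659]
scene white
 circ 0.5115 0.2878 0.0549 [0.5105 0.2896] [0.0589 0.0954]
```

View pics/a.png

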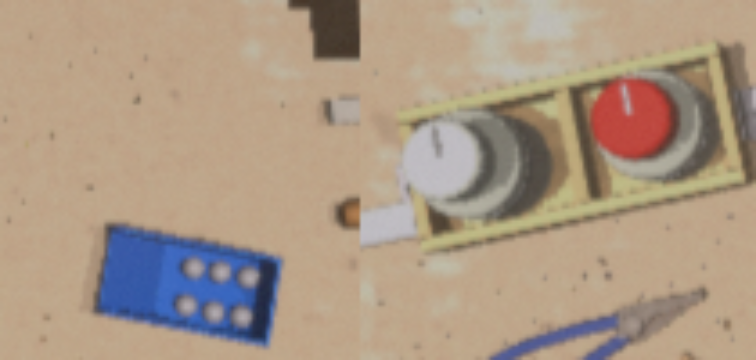

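Tray yaw comes to −1.76 (79° rect), grip point (.445,−.349). The lip read at its own height gives y = −.284, which agrees with the given −61 mm. The crop shows the balls at (185–250, 265–315) and the red and white caps on their tote. Moving above the tray.

The rows are not in the units I measure in: shifts go in shares of 0.8 m and turns go in shares of pi/2 rad. I convert before sending: 0.277 m / 0.8 = 0.3463, 0.111 m / 0.8 = 0.1388, -0.987 rad / 1.5708 = -0.6283.

```bash
cat >> h.py <<'E'
from scipy.spatial.transform import Rotation as Ro
def row(tp,trpy):
    o=env.get_obs();R0=Ro.from_euler("xyz",o["tcp_rot"]);R1=Ro.from_euler("xyz",trpy)
    print("row",np.round((R0.inv()*R1).as_rotvec(),3),np.round(R0.inv().apply(np.array(tp)-o["position"]),4))
E
```

Emit:
shift_gripper(
  ticks=[
    [[0, 0, -0.6283], [0.3463, -0.0713, 0.1388], 1],
    [[0, 0, -0.6283], [0.3463, -0.0713, 0.1388], 1],
    [[0, 0, -0.6283], [0.3463, -0.0713, 0.1388], 1],
    [[0, 0, -0.6283], [0.3463, -0.0713, 0.1388], 1],
    [[0, 0, -0.6283], [0.3463, -0.0713, 0.1388], 1],
    [[0, 0, -0.6283], [0.3463, -0.0713, 0.1388], 1],
    [[0, 0, -0.6283], [0.3463, -0.0713, 0.1388], 1],
    [[0, 0, -0.6283], [0.3463, -0.0713, 0.1388], 1],
  ],
)

```text
t: 1.2
position: [0.4447, -0.3494, 0.1204]
tcp_rot: [3.141, 0.0, 1.379]
contact_force: [0.6, 0.0, -0.5]
finger_gap: 1.001
finger_force: 0.0
```

```bash
python3 - <<'E'
from h import *
c=env.read_camera("wrist");cv2.imwrite("pics/w1.png",c["color"][...,::-1]);print(env.get_obs()["q"],np.round(c["extrinsics"],3).tolist())
H=hsv(c);p=blob((H[...,0]>95)&(H[...,0]<130)&(H[...,1]>120))
for z in(0,.023,.034):
    r=cv2.minAreaRect(np.float32(world(c,p,z)[:,:2]));print(z,np.round(cv2.boxPoints(r),4).tolist(),np.round(r[1],4),r[2])
row([.4452,-.349,.004],[3.1416,0,1.381])
E
```

```text
[-8.14591077e-01  3.38224772e-01 -1.53095763e-01  1.07899421e+00
 -1.71297476e-05  9.48250586e-01] [[0.982, 0.184, 0.051, 0.456], [-0.191, 0.947, 0.259, -0.284], [-0.001, -0.264, 0.964, 0.262], [0.0, 0.0, 0.0, 1.0]]
0 [[0.1746000051498413, -0.49630001187324524], [0.5727999806404114, -0.5734999775886536], [0.6001999974250793, -0.4323999881744385], [0.20190000534057617, -0.35519999265670776]] [0.1437 0.4057] 79.02754211425781
0.023 [[0.19930000603199005, -0.47760000824928284], [0.5626000165939331, -0.5480999946594238], [0.5875999927520752, -0.41940000653266907], [0.22419999539852142, -0.3488999903202057]] [0.1311 0.3701] 79.02753448486328
0.034 [[0.2110999971628189, -0.46869999170303345], [0.557699978351593, -0.5358999967575073], [0.58160001039505, -0.413100004196167], [0.23489999771118164, -0.3458999991416931]] [0.1251 0.3531] 79.02754974365234
row [ 0.     0.    -0.002] [0.0007 0.0004 0.1166]
```

View pics/w1.png

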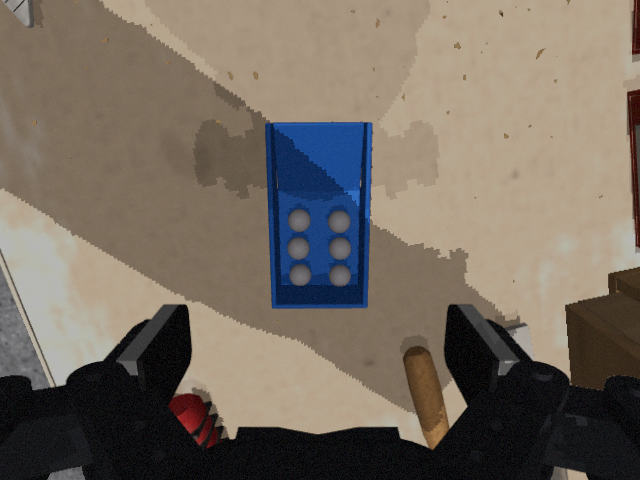

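Wrist view: tray squarely in line; lip edge at row 122 (cols 267–372), back rim at row 307 (272–368), balls at (300–340, 220–275).

```bash
python3 - <<'E'
from h import *
c=env.read_camera("wrist")
b=world(c,[[272,307],[368,307]],.034);l=world(c,[[267,122],[372,122]],.023)
f=world(c,[[265.5,124],[372.5,124]],.034)
print(b,l,f);B=b.mean(0)[:2];L=l.mean(0)[:2];u=(B-L)/np.linalg.norm(B-L);print(B,L,np.linalg.norm(B-L),np.arctan2(u[1],u[0]),"grip",B-.038*u,L+.066*u)
E
```

```text
[[ 0.41034487 -0.38069447  0.034     ]
 [ 0.46508314 -0.39132389  0.034     ]] [[ 0.42921076 -0.27869672  0.023     ]
 [ 0.48507541 -0.28955804  0.023     ]] [[ 0.42947034 -0.27975628  0.034     ]
 [ 0.48384719 -0.29032892  0.034     ]]
[ 0.43771401 -0.38600918] [ 0.45714309 -0.28412738] 0.10371784165382775 -1.759235880472766 grip [ 0.44483241 -0.34868187] [ 0.44477955 -0.34895903]
```

Back-to-lip length is 103.7 mm against 104 expected, and the tool is already right above the grip point. Going down, then closing.

In the tool's units: 0.117 m / 0.8 = 0.1463, 0.1 m / 0.8 = 0.125.

Emit:
shift_gripper(
  ticks=[
    [[0, 0, 0], [0, 0, 0.075], 1],
    [[0, 0, 0], [0, 0, 0.125], 1],
    [[0, 0, 0], [0, 0, 0.1463], 1],
    [[0, 0, 0], [0, 0, 0.1463], 1],
    [[0, 0, 0], [0, 0, 0.1463], 0.5],
    [[0, 0, 0], [0, 0, 0.1463], 0.5],
    [[0, 0, 0], [0, 0, 0.1463], 0.4],
    [[0, 0, 0], [0, 0, 0.1463], 0.4],
    [[0, 0, 0], [0, 0, 0.1463], 0.4],
    [[0, 0, 0], [0, 0, 0.1463], 0.4],
  ],
)

```text
t: 2.55
position: [0.4455, -0.3497, 0.0048]
tcp_rot: [3.14, 0.002, 1.381]
contact_force: [-0.6, -1.1, 6.2]
finger_gap: 0.645
finger_force: 64.3
```

In the tool's units: 0.171 m / 0.8 = 0.2138, -0.115 m / 0.8 = -0.1438.

Emit:
shift_gripper(
  ticks=[
    [[0, 0, 0], [0, 0, -0.025], 0.4],
    [[0, 0, 0], [0, 0, -0.0625], 0.4],
    [[0, 0, 0], [0, 0, -0.1], 0.4],
    [[0, 0, 0], [0, 0, -0.1313], 0.4],
    [[0, 0, 0], [0.0125, 0, -0.1438], 0.4],
    [[0, 0, 0], [0.0375, 0.0063, -0.1438], 0.4],
    [[0, 0, 0], [0.0625, 0.0125, -0.1438], 0.4],
    [[0, 0, 0], [0.0875, 0.0163, -0.1438], 0.4],
    [[0, 0, 0], [0.1125, 0.02, -0.1438], 0.4],
    [[0, 0, 0], [0.1375, 0.025, -0.1438], 0.4],
    [[0, 0, 0], [0.1625, 0.03, -0.1438], 0.4],
    [[0, 0, 0], [0.1875, 0.0325, -0.1438], 0.4],
    [[0, 0, 0], [0.2038, 0.0325, -0.1438], 0.4],
    [[0, 0, 0], [0.2138, 0.0325, -0.1438], 0.4],
    [[0, 0, 0], [0.2138, 0.0325, -0.1438], 0.4],
  ],
)

```text
t: 4.42
position: [0.5028, -0.1856, 0.1183]
tcp_rot: [3.142, 0.0, 1.381]
contact_force: [0.3, -0.2, -2.5]
finger_gap: 0.644
finger_force: 64.0
```

```bash
python3 - <<'E'
from h import *
o=env.get_obs();print(o["q"])
c=env.read_camera("scene")["color"][130:370,200:520];t=env.read_camera("top")["color"][150:390,280:600]
cv2.imwrite("pics/b.png",cv2.resize(np.hstack([c,t])[...,::-1],None,fx=1.25,fy=1.25))
P=np.array([.516,-.1215,.09]);R=Ro.from_euler("xyz",o["tcp_rot"])
for th in(.3,.6,.85,1.05):
  R1=R*Ro.from_rotvec([0,-th,0]);tp=P-R1.apply([.066,0,-.018]);print(th,np.round(R.inv().apply(tp-o["position"]),4))
E
```

```text
[-5.10248009e-01  2.93343425e-01 -2.26583879e-01  1.05082134e+00
 -7.91586211e-05  1.25006004e+00]
0.3 [-0.0029  0.0009  0.026 ]
0.6 [0.0008 0.0009 0.0059]
0.85 [ 0.0084  0.0009 -0.0094]
1.05 [ 0.017   0.0009 -0.02  ]
```

View pics/b.png

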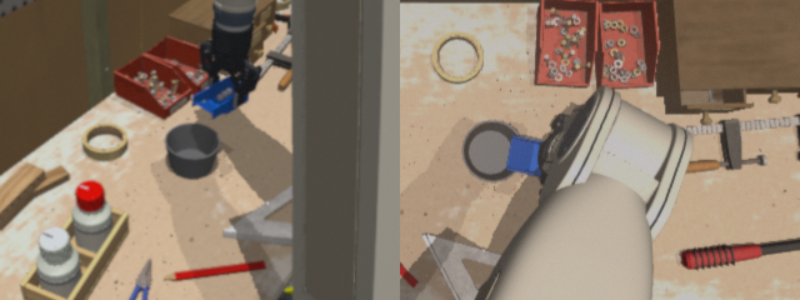

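The tray is level, its lip just over the pot's near side (top crop lip ≈ (508,157), pot ≈ (492,150)), all clear. Tipping about the lip.

In the tool's units: 0.022 m / 0.8 = 0.0275, 0.015 m / 0.8 = 0.0188, -1.05 rad / 1.5708 = -0.6685.

Emit:
shift_gripper(
  ticks=[
    [[0, -0.0955, 0], [-0.0025, 0, 0.0188], 0.4],
    [[0, -0.191, 0], [-0.0038, 0, 0.0275], 0.4],
    [[0, -0.2674, 0], [-0.0013, 0, 0.02], 0.4],
    [[0, -0.3438, 0], [0, 0, 0.0113], 0.4],
    [[0, -0.3947, 0], [0.0013, 0, 0.005], 0.4],
    [[0, -0.4456, 0], [0.005, 0, 0], 0.4],
    [[0, -0.4966, 0], [0.0088, 0, -0.0063], 0.4],
    [[0, -0.5475, 0], [0.0113, 0, -0.0125], 0.4],
    [[0, -0.5984, 0], [0.015, 0, -0.0175], 0.4],
    [[0, -0.6366, 0], [0.0188, 0, -0.0225], 0.4],
    [[0, -0.6685, 0], [0.0213, 0, -0.025], 0.4],
    [[0, -0.6685, 0], [0.0213, 0, -0.025], 0.4],
    [[0, -0.6685, 0], [0.0213, 0, -0.025], 0.4],
    [[0, -0.6685, 0], [0.0213, 0, -0.025], 0.4],
    [[0, -0.6685, 0], [0.0213, 0, -0.025], 0.4],
  ],
)

```text
t: 6.4
position: [0.5059, -0.1695, 0.1386]
tcp_rot: [3.14, 1.049, 1.379]
contact_force: [-0.9, -0.4, -0.4]
finger_gap: 0.644
finger_force: 64.1
```

```bash
python3 - <<'E'
from h import *
c=env.read_camera("scene")["color"][130:370,200:520];t=env.read_camera("top")["color"][150:390,280:600]
cv2.imwrite("pics/c.png",cv2.resize(np.hstack([c,t])[...,::-1],None,fx=1.25,fy=1.25))
E
```

```text
(no output)
```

View pics/c.png

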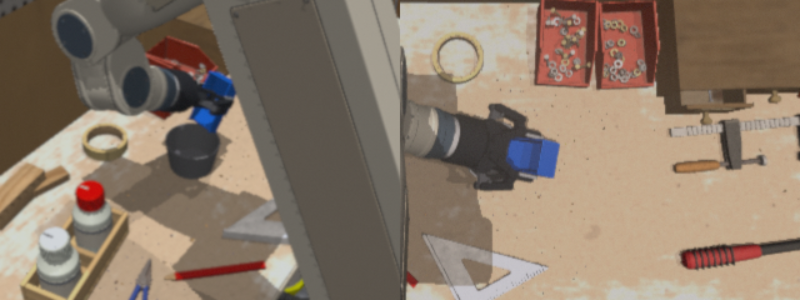

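The tray is tipped 60° with its lip over the pot and nothing on the bench round it. Now working out the return rows.

```bash
python3 - <<'E'
from h import *
row([.5,-.20,.14],[3.1416,.5,1.381])
row([.495,-.22,.14],[3.1416,0,1.381])
row([.4455,-.3497,.12],[3.1416,0,1.381])
row([.4455,-.3497,.0065],[3.1416,0,1.381])
E
```

```text
row [ 0.     0.55  -0.001] [-0.0168 -0.0001  0.0263]
row [ 0.00e+00  1.05e+00 -1.00e-03] [-0.027  -0.0012  0.0441]
row [ 0.00e+00  1.05e+00 -1.00e-03] [-0.0778 -0.0253  0.1726]
row [ 0.00e+00  1.05e+00 -1.00e-03] [ 0.0207 -0.0253  0.2291]
```

In the tool's units: 0.173 m / 0.8 = 0.2163, 0.12 m / 0.8 = 0.15, 1.05 rad / 1.5708 = 0.6685.

Emit:
shift_gripper(
  ticks=[
    [[0, 0, 0], [0, 0, 0], 0.4],
    [[0, 0, 0], [0, 0, 0], 0.4],
    [[0, 0.1146, 0], [-0.0075, 0, 0.0113], 0.4],
    [[0, 0.2292, 0], [-0.0138, 0, 0.0225], 0.4],
    [[0, 0.3501, 0], [-0.0213, 0, 0.0325], 0.4],
    [[0, 0.4647, 0], [-0.025, 0, 0.0413], 0.4],
    [[0, 0.573, 0], [-0.03, 0, 0.0488], 0.4],
    [[0, 0.6685, 0], [-0.0338, -0.0013, 0.055], 0.4],
    [[0, 0.6685, 0], [-0.05, -0.0088, 0.0938], 0.4],
    [[0, 0.6685, 0], [-0.0725, -0.02, 0.15], 0.4],
    [[0, 0.6685, 0], [-0.0975, -0.0313, 0.2163], 0.4],
    [[0, 0.6685, 0], [-0.0975, -0.0313, 0.2163], 0.4],
  ],
)

```text
t: 8.0
position: [0.444, -0.3531, 0.1188]
tcp_rot: [-3.14, 0.0, 1.376]
contact_force: [-0.2, 0.6, -1.8]
finger_gap: 0.647
finger_force: 64.0
```

```bash
python3 - <<'E'
from h import *
for i,n in enumerate(("top","wrist")):
  c=env.read_camera(n)["color"]
  x=c[220:310,310:430] if n=="top" else c[100:340,200:440]
  cv2.imwrite(f"pics/d{i}.png",cv2.resize(x,(400,300) if i==0 else (300,300))[...,::-1])
a=cv2.imread("pics/d0.png");b=cv2.imread("pics/d1.png");cv2.imwrite("pics/d.png",np.hstack([a,b]))
row([.4455,-.3497,.0055],[3.1416,0,1.381])
E
```

```text
row [-0.001 -0.001 -0.002] [0.0006 0.0003 0.114 ]
```

View pics/d.png

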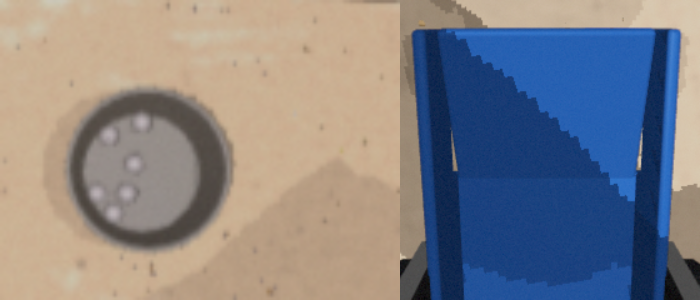

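Six balls in the pot (at (142,121), (109,134), (134,162), (97,192), (127,192), (113,213)), and the tray is empty. Setting it down and backing off.

In the tool's units: 0.115 m / 0.8 = 0.1438, 0.112 m / 0.8 = 0.14.

Emit:
shift_gripper(
  ticks=[
    [[0, 0, 0], [0, 0, 0.0625], 0.4],
    [[0, 0, 0], [0, 0, 0.1125], 0.4],
    [[0, 0, 0], [0, 0, 0.1325], 0.4],
    [[0, 0, 0], [0, 0, 0.14], 0.4],
    [[0, 0, 0], [0, 0, 0.1438], 0.4],
    [[0, 0, 0], [0, 0, 0.1438], 0.4],
    [[0, 0, 0], [0, 0, 0.1438], 1],
    [[0, 0, 0], [0, 0, 0.1438], 1],
    [[0, 0, 0], [0, 0, 0.1438], 1],
    [[0, 0, 0], [0, 0, 0.075], 1],
    [[0, 0, 0], [0, 0, 0], 1],
    [[0, 0, 0], [0, 0, -0.0625], 1],
    [[0, 0, 0], [0, 0, -0.125], 1],
    [[0, 0, 0], [0, 0, -0.125], 1],
  ],
)

```text
t: 9.85
position: [0.4468, -0.3511, 0.224]
tcp_rot: [3.136, 0.004, 1.381]
contact_force: [-0.6, -0.3, 0.6]
finger_gap: 1.003
finger_force: 0.0
```

```bash
python3 - <<'E'
from h import *
c=env.read_camera("top");o=env.get_obs();print(o["q"],o["t"])
# caps: circle at z=.135; red via mask, both via hough on crop
H=hsv(c);h,s=H[...,0],H[...,1]
p=blob(((h<8)|(h>172))&(s>150),(205,235,255,285));m=cv2.minEnclosingCircle(np.float32(p));print("red",m,world(c,[m[0]],.135))
g=cv2.resize(c["color"][235:300,150:270,1],None,fx=4,fy=4,interpolation=cv2.INTER_CUBIC)
C=cv2.HoughCircles(g,cv2.HOUGH_GRADIENT,1,60,param1=100,param2=25,minRadius=34,maxRadius=58)
for x,y,r in C[0][:5]: print((x+.5)/4-.5+150,(y+.5)/4-.5+235,r/4,world(c,[[(x+.5)/4-.5+150,(y+.5)/4-.5+235]],.135))
q=blob((h>95)&(h<130)&(s>120),(400,265,510,345));r=cv2.minAreaRect(np.float32(world(c,q,.034)[:,:2]));print("tray",r)
E
```

```text
[-8.13747745e-01  2.88942814e-01  3.91324650e-02  1.31744768e+00
  3.97701123e-06  9.47108083e-01] 9.9
red ((224.9978485107422, 257.3626708984375), 11.119163513183594) [[0.54193374 0.16965474 0.135     ]]
226.75 257.75 11.575 [[0.54116412 0.16604643 0.135     ]]
tray ((0.4488283097743988, -0.33407750725746155), (0.10650958865880966, 0.05303560197353363), 79.46871948242188)
```

Tray rect unchanged, so it stands flat. Next, over the red cap.

```bash
python3 - <<'E'
from h import *
row([.5415,.168,.24],[3.1416,0,2.2])
E
```

```text
row [ 0.002  0.003 -0.819] [ 0.5272 -0.0043 -0.0196]
```

In the tool's units: 0.527 m / 0.8 = 0.6588, 0.51 m / 0.8 = 0.6375, -0.819 rad / 1.5708 = -0.5214.

Emit:
shift_gripper(
  ticks=[
    [[0, 0, -0.0637], [0.075, 0, -0.025], 1],
    [[0, 0, -0.1273], [0.15, 0, -0.025], 1],
    [[0, 0, -0.191], [0.225, 0, -0.025], 1],
    [[0, 0, -0.2546], [0.3, 0, -0.025], 1],
    [[0, 0, -0.3183], [0.375, 0, -0.025], 1],
    [[0, 0, -0.382], [0.45, 0, -0.025], 1],
    [[0, 0, -0.4456], [0.525, 0, -0.025], 1],
    [[0.0013, 0.0019, -0.5214], [0.5875, -0.005, -0.025], 1],
    [[0.0013, 0.0019, -0.5214], [0.6375, -0.005, -0.025], 1],
    [[0.0013, 0.0019, -0.5214], [0.6588, -0.005, -0.025], 1],
    [[0.0013, 0.0019, -0.5214], [0.6588, -0.005, -0.025], 1],
    [[0.0013, 0.0019, -0.5214], [0.6588, -0.005, -0.025], 1],
  ],
)

```text
t: 11.4
position: [0.5412, 0.1672, 0.2394]
tcp_rot: [-3.14, -0.004, 2.199]
contact_force: [-1.3, -0.1, 0.6]
finger_gap: 0.995
finger_force: 0.0
```

```bash
python3 - <<'E'
from h import *
c=env.read_camera("wrist");cv2.imwrite("pics/w2.png",c["color"][...,::-1]);o=env.get_obs();print(o["q"],o["t"])
H=hsv(c);h,s,v=[H[...,i].astype(int) for i in range(3)]
p=blob(((h<8)|(h>172))&(s>150)&(v>60));print(cv2.boundingRect(p),cv2.contourArea(p))
for z in(.105,.12,.135):print(z,cv2.minEnclosingCircle(np.float32(world(c,p,z)[:,:2])))
E
```

```text
[0.14989141 0.2864946  0.08170553 1.3686149  0.00254302 1.0930247 ] 11.45
(285, 190, 78, 81) 4718.0
0.105 ((0.5450272560119629, 0.16723550856113434), 0.027785127982497215)
0.12 ((0.5426461696624756, 0.170155867934227), 0.026283834129571915)
0.135 ((0.5402650833129883, 0.17307624220848083), 0.024782516062259674)
```

View pics/w2.png

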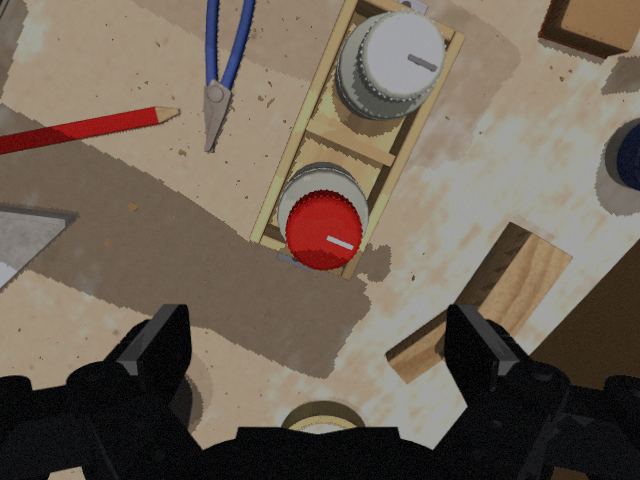

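Wrist view: red cap top disc about (324,232), white cap (403,57), pliers and tote clear of the finger paths. Allowing for the visible side, the cap is at (.541,.1715), and the top camera agrees within 2 mm.

```bash
python3 - <<'E'
from h import *
row([.5412,.1715,.105],[3.1416,0,2.2])
E
```

```text
row [-0.001 -0.003 -0.002] [0.0032 0.0027 0.1347]
```

In the tool's units: 0.1345 m / 0.8 = 0.1681, 0.12 m / 0.8 = 0.15, -0.003 rad / 1.5708 = -0.0019.

Emit:
shift_gripper(
  ticks=[
    [[0, -0.0019, -0.0013], [0.0038, 0.0038, 0.0625], 1],
    [[0, -0.0019, -0.0013], [0.0038, 0.0038, 0.1125], 1],
    [[0, -0.0019, -0.0013], [0.0038, 0.0038, 0.15], 1],
    [[0, -0.0019, -0.0013], [0.0038, 0.0038, 0.1681], 1],
    [[0, -0.0019, -0.0013], [0.0038, 0.0038, 0.1681], 1],
    [[0, -0.0019, -0.0013], [0.0038, 0.0038, 0.1681], 0.3],
    [[0, -0.0019, -0.0013], [0.0038, 0.0038, 0.1681], 0.3],
    [[0, -0.0019, -0.0013], [0.0038, 0.0038, 0.1681], 0.3],
    [[0, -0.0019, -0.0013], [0.0038, 0.0038, 0.1681], 0.3],
    [[0, -0.0019, -0.0013], [0.0038, 0.0038, 0.1681], 0.3],
  ],
)

```text
t: 12.7
position: [0.5423, 0.1728, 0.1068]
tcp_rot: [3.14, 0.001, 2.202]
contact_force: [-1.4, -1.3, 6.0]
finger_gap: 0.539
finger_force: 60.7
```

```bash
python3 -c "
from bench import env;o=env.get_obs();print(o['wrist_torque'],o['q'])"
```

```text
[-0.1980868   0.23425477 -0.00053672] [ 1.61166594e-01  3.53184357e-01 -1.67909564e-01  1.04812576e+00
 -1.26861792e-04  1.10084891e+00]
```

Gripped. A small test turn anticlockwise, that is −z in the tool frame.

In the tool's units: -0.15 rad / 1.5708 = -0.0955.

Emit:
shift_gripper(
  ticks=[
    [[0, 0, -0.0318], [0, 0, 0], 0.3],
    [[0, 0, -0.0637], [0, 0, 0], 0.3],
    [[0, 0, -0.0955], [0, 0, 0], 0.3],
    [[0, 0, -0.0955], [0, 0, 0], 0.3],
  ],
)

```text
t: 13.2
position: [0.5416, 0.1725, 0.1068]
tcp_rot: [-3.141, 0.0, 2.351]
contact_force: [-4.6, -2.0, 8.1]
finger_gap: 0.537
finger_force: 60.9
```

```bash
python3 -c "
from bench import env;o=env.get_obs();print(o['wrist_torque'],o['q'][5])"
```

```text
[-0.42897393  0.9421606  -1.04324951] 0.9515545227015386
```

About 1 N m at the stop, so that is the tight way and the thread is left-handed. Turning clockwise.

In the tool's units: 0.4 rad / 1.5708 = 0.2546.

Emit:
shift_gripper(
  ticks=[
    [[0, 0, 0.0764], [0, 0, 0], 0.3],
    [[0, 0, 0.1592], [0, 0, 0], 0.3],
    [[0, 0, 0.2546], [0, 0, 0], 0.3],
    [[0, 0, 0.2546], [0, 0, 0], 0.3],
  ],
)

```text
t: 13.7
position: [0.5426, 0.1729, 0.1068]
tcp_rot: [3.14, 0.001, 1.95]
contact_force: [0.2, 0.3, 5.0]
finger_gap: 0.536
finger_force: 60.8
```

```bash
python3 -c "
from bench import env;o=env.get_obs();print(o['wrist_torque'],o['q'][5])"
```

```text
[-0.07359585  0.01481949 -0.0097672 ] 1.3524829620633718
```

Turns lightly. On to about 67°, with a small test lift.

In the tool's units: -0.006 m / 0.8 = -0.0075, -0.003 m / 0.8 = -0.0038, 0.84 rad / 1.5708 = 0.5348.

Emit:
shift_gripper(
  ticks=[
    [[0, 0, 0.0955], [0, 0, 0], 0.3],
    [[0, 0, 0.191], [0, 0, 0], 0.3],
    [[0, 0, 0.2865], [0, 0, 0], 0.3],
    [[0, 0, 0.382], [0, 0, 0], 0.3],
    [[0, 0, 0.4775], [0, 0, 0], 0.3],
    [[0, 0, 0.5348], [0, 0, 0], 0.3],
    [[0, 0, 0.5348], [0, 0, 0], 0.3],
    [[0, 0, 0.5348], [0, 0, -0.0038], 0.3],
    [[0, 0, 0.5348], [0, 0, -0.0075], 0.3],
    [[0, 0, 0.5348], [0, 0, -0.0075], 0.3],
  ],
)

```text
t: 14.95
position: [0.5432, 0.1727, 0.112]
tcp_rot: [3.14, -0.001, 1.114]
contact_force: [6.5, -0.1, -0.2]
finger_gap: 0.534
finger_force: 62.4
```

```bash
python3 -c "
from bench import env;o=env.get_obs();print(o['wrist_torque'],o['q'][5])"
```

```text
[-0.090457   -1.33076931  0.06232433] 2.188054248244373
```

No pull resistance. Lifting straight up.

In the tool's units: -0.062 m / 0.8 = -0.0775, -0.056 m / 0.8 = -0.07.

Emit:
shift_gripper(
  ticks=[
    [[0, 0, 0], [0, 0, -0.0075], 0.3],
    [[0, 0, 0], [0, 0, -0.015], 0.3],
    [[0, 0, 0], [0, 0, -0.0225], 0.3],
    [[0, 0, 0], [0, 0, -0.0325], 0.3],
    [[0, 0, 0], [0, 0, -0.045], 0.3],
    [[0, 0, 0], [0, 0, -0.0575], 0.3],
    [[0, 0, 0], [0, 0, -0.07], 0.3],
    [[0, 0, 0], [0, 0, -0.0775], 0.3],
    [[0, 0, 0], [0, 0, -0.0775], 0.3],
    [[0, 0, 0], [0, 0, -0.0775], 0.3],
    [[0, 0, 0], [0, 0, -0.0775], 0.3],
  ],
)

```text
t: 16.32
position: [0.5416, 0.1727, 0.173]
tcp_rot: [-3.14, 0.001, 1.112]
contact_force: [0.2, -0.5, -0.7]
finger_gap: 0.541
finger_force: 62.9
```

```bash
python3 - <<'E'
from h import *
o=env.get_obs();print(o['wrist_torque'],o['joint_vel'].round(4))
a=env.read_camera("scene")["color"][180:400,180:480];b=env.read_camera("wrist")["color"];t=env.read_camera("top")["color"][200:360,130:500]
x=np.hstack([cv2.resize(a,(400,293)),cv2.resize(b,(391,293))]);cv2.imwrite("pics/e.png",np.vstack([x,cv2.resize(t,(791,300))])[...,::-1])
E
```

```text
[-0.02023722 -0.02097891  0.03751837] [ 0.0017 -0.001   0.0012  0.0016  0.0004  0.0004]
```

View pics/e.png

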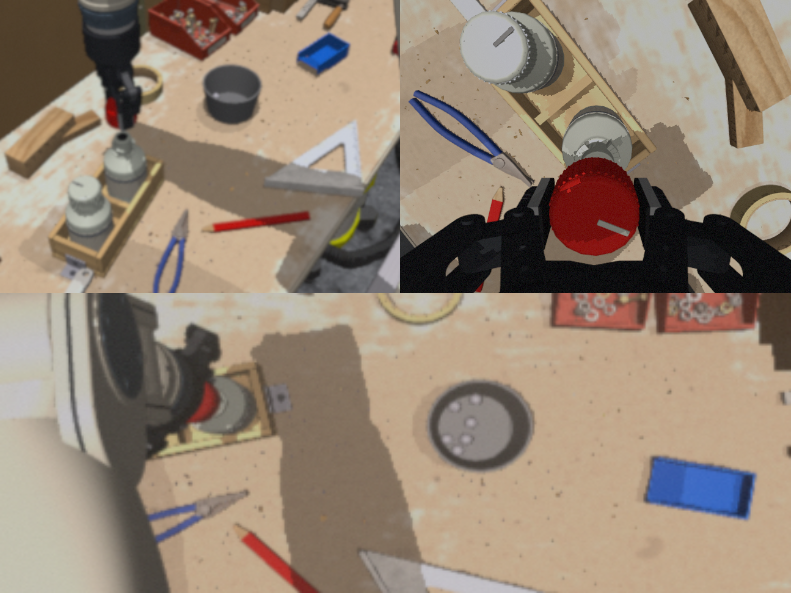

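The cap is off and level in the fingers, at about .171 m, over its bare neck (115,140). The white cap is on, the pot holds six balls, and the tray lies flat and empty at (700,487). Handing in.

```bash
python3 -c "
from bench import env;print(env.sign_off())"
```

```text
the job is handed in; nothing more can be done
None
```

The job is handed in, but `sign_off()` gave no verdict: all six balls are in the pot, the empty tray is back flat on the bench, and the red cap (left-hand thread) is held upright about 40 mm above its bottle's rim, with the white cap still on.

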